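# Open the paper bay of the cash register

### The arm

A 6-joint arm with a two-finger parallel gripper is mounted at the origin on the work surface. World frame = base frame: x ahead of the robot, y to its left, z up, the work surface at z = 0. Lengths are in mm, angles in rad, forces in N, time in s.
With the tool pointing down it reaches from about 350 to 875 mm from the base axis. Payload 4.2 kg.
Tool frame: the origin (TCP) lies midway between the tips of the shut fingers; the grasp point (between the pads) lies arm.grip_depth behind it (arm.grip_depth is the distance from the TCP to the grasp point, in mm); z points along the fingers, y is the direction in which the jaws open and shut (so a half turn about z gives the same grasp; the last joint's range is limited). The gripper opens to 85 mm and grips with 20 to 120 N. Pads are 22 mm wide; open, the fingers measure 114 mm over their backs; the gripper's body (76 mm by 85 mm) begins 54 mm behind the grasp point. The pads swing forward as they close: fully open they stand 13 mm farther back than shut.
Start: joints at [1.567, 0.385, 0.008, 0, -1.194, -0.259], TCP at [162.334, 603.529, 231.312] pointing down, gripper open.
Joint ranges: [-3.14, 3.14], [-1.21, 2.06], [-1.07, 1.41], [-3.16, 2.05], [-2.99, -0.16], [-3.1, 3.1]. Speed limits (rad/s): [2.79, 2.79, 3.14, 3.14, 3.14, 3.14].

### API

Orientations are given as a unit quaternion [x, y, z, w].
In Python, from bench import arm gives the robot as it stands.
- The arm moves only by the tool play_rows, never from a script. Its argument "motion" is one flat list of numbers, 7 for each row, row after row: the opening in per cent of the stroke, from 0 (shut) to 100 (fully open), then the shift along the world's x, y, z in cm, then the turn, a rotation vector about the world's x, y, z in degrees. A call has 1 to 5 rows; each row is the pose to reach, as a shift and turn from the pose commanded when the call began; what a row does not reach only later rows make up. A row lasts 1/8 s, in which the tool goes at most 62.5 mm and 10.7 degrees, less where a joint would pass 70% of its speed; a pose out of reach is approached as far as the arm can. A call with a gripper value outside its range is refused whole. The fingers move at their own pace and stop on an object; the grip force is fixed at half the most. Time passes only in rows, so rows that repeat a pose let the fingers close. It gives the time, the measured TCP pose, the force and the opening at its end, in the units of the state.
- arm.read_state(): the state, without advancing time (a new reading comes with each control period).
- arm.get_image(name): name is "scene" or "top"; returns (picture, depth): 384x512x3 uint8, red, green, blue; 384x512 float32, mm along the optical axis (not along the pixel's ray), 0 where there is no reading.
- arm.camera_info(name): a dict with "fovy" (degrees; the focal length in pixels is half the picture's height over the tangent of half this angle, whatever the lens; pixels are square), "cx", "cy" (the principal point, pixels), "k1" (the pictures are not rectified: a ray, as slopes to the right and down, at radius r is drawn at 1 + k1 r^2 times it, then the intrinsics apply), "R" (3x3) and "t" (3): a world point X has camera coordinates R X + t. Camera axes: x right, y down, z forward; pixel columns grow to the right and rows downward; lengths in mm; the calibration is good to about 2 mm. A picture is of the moment at which its call begins. camera_info takes no time and is no camera call.
- arm.job_done(): hands the job in, once; it reports no verdict.
Trained networks look in the newest picture that a camera, given by its name, has taken for a name from the list of things; names that differ only in an ending like _2 or _b are one class to them, and where a whole thing is asked for, a point or a joint stands for the part that bears it (a point fixed in the world has none). Each returns a list of dicts, best first, with "confidence" (0 to 1); they miss things now and then, are a little off and sometimes report something else, mostly with a low value. They report only what shows in the picture. A call takes as long as a camera call.
- arm.outline_of(thing, camera): "mask" (384x512 bool, what is visible of it) and "extent" ([left, top, width, height] in pixels, round what is visible of it).
- arm.place_of(thing, camera): "uv" ([column, row] in pixels: a listed point, or the origin of a listed thing).
The state is a dict: "clock": time; "joints": joint angles; "joint_vel": joint speeds; "joint_efforts": joint torques, N m; "position": TCP position; "ee_rot": TCP orientation; "contact_force": force on the tool from outside, world axes, zero at the start; "wrist_torque": the same for the moment, N m; "gripper_width": finger opening in mm.
Only numpy, scipy, OpenCV 4.12 (cv2) and the standard library are available. Lean on these libraries where they do the work, as an engineer would, in place of code of your own. Each camera call takes 0.05 s, during which the arm holds its last target.

### The job

The receipt paper has run out. With a fingertip press in the snap tab next to the register's printer cover so that the cover springs free, then push the cover sideways off its seat onto the plain deck beside it, until the paper bay is completely uncovered and the cover lies flat on the register. Only press and push: do not lift or pick up the cover, and leave the glass, the spare roll and the hand stamp where they stand.

Things in the scene. Friction and masses are not known exactly. Their poses are not given: they have to be found in the camera images.
- register: Light grey cash register, fixed, 310 deep (x) by 340 wide (y) by 120 mm high. Origin: centre of the underside; x from the sloping keypad (front, robot side) to the back, y to its left, z up. Sizes below are in this frame. Its back half (x -20 to 150 mm) is a flat deck 120 mm above the table; y 20 to -170 mm of it is plain and empty, the paper bay lies to the left of that.
- bay_mouth (a point): Centre of the paper bay's mouth at deck height (register x 70, y 65 mm). The bay is 80 (x) by 74 (y) mm, 60 deep, hidden at first by the cover. Guide rails 9 mm high run along the cover's two sides (y 20 to 110, x 14 to 26 and 114 to 126 mm); their lips hold its flanges down, so it can only slide along y until it is out of them.
- cover: Charcoal printer cover, loose, 100 to 200 g: flange 96 (x) by 90 (y) by 4 mm under a box 76 by 90 mm, top 24 mm above the deck. Origin: centre of the flange's underside; axes as the register's. Seated: x 70, y 64 to 65 mm. Once the tab is pressed, spring pins shift it about 15 mm to -y, clear of the hook. It bares the whole bay with its origin at y -31 mm or less; past y -125 mm it overhangs the deck.
- cover_back (a point): Middle of the cover's upright back face, the one to push on, towards -y (76 mm wide, 4 to 24 mm above the deck; faces the register's +y): 45 mm in +y from the cover's origin, 14 mm above the deck. Under it a flat loop sticks out 14 mm, 32 wide, top 7 mm above the deck. Pushing takes under 3 N.
- tab (a joint): How far the snap tab is pressed in (m): 0 up, 0.008 fully in. It goes straight down against a spring (about 1 N at first, 5 N fully in, plus some friction of the hook), lets the cover go at about 0.004, and springs back up when let go.
- tab_pad (a point): Centre of the top of the charcoal snap tab's ribbed thumb pad, 32 (x) by 30 (y) mm, 12 mm above the deck, at register x 70, y 143 mm, behind the cover's back. Its hook, 6 mm above the deck, stands 28 mm nearer the cover, in the loop. To either side of the tab, at x 33 and 107, y 129 to 149 mm, is a 14 mm wide, 9 mm high block with a spring pin.
- glass: Bystander: pint glass, 84 mm across, 145 mm high, standing on the table on the register's right; origin at the centre of its underside.
- roll: Bystander: spare roll of receipt paper standing on end on the table on the register's left, 58 mm across, 57 mm high; origin at the centre of its underside.
- stamp: Bystander: wooden hand stamp with a turned grip, 40 mm across, 75 mm high, standing on the table behind the register; origin at the centre of its underside.

How it is judged (in metres and radians):
On the way, in this order (a step that is already met when the one before it is completed fails the run):
1. the snap tab is pressed in while the cover is still over the bay (value of joint tab above 0.003 m and y of cover in the frame of register above 0 m), for 0.05 s.
2. the cover has been pushed off the paper bay (y of cover in the frame of register below -0.03 m), for 0.1 s.
At the end, for the whole second after the job is handed in: The cover, loop included, is clear of the paper bay (its origin at y below -30 mm in the register's frame, and within 40 mm of its line of travel), lies flat (within 0.06 rad and 4 mm of the deck's height) and at rest on the register's deck, and the snap tab is back up (within 2 mm) (y of cover in the frame of register below -0.03 m and x of cover in the frame of register between 0.03 and 0.11 m and height (world z) of cover between 0.116 and 0.124 m and angle between cover's own z axis and vertical below 0.06 rad and linear speed of cover below 0.01 m/s and value of joint tab below 0.002 m); the robot touches nothing.
It fails at once if the cover was lifted off the deck (height (world z) of cover above 0.135 m).
It fails at once if the cover fell off the register (height (world z) of cover below 0.1 m).
It fails at once if the glass was moved (distance of glass from where it was at the start of the episode above 0.02 m).
It fails at once if the spare roll was moved (distance of roll from where it was at the start of the episode above 0.02 m).
It fails at once if the hand stamp was moved (distance of stamp from where it was at the start of the episode above 0.02 m).
It also fails if it takes over 42 s, if anything falls off the work surface, if the arm or the gripper's body presses on something with over 40 N, if the wrist force passes 120 N, or if a joint passes its speed limit or range.

## Working session

There is one attempt and no reset: what is moved stays moved. The work goes in short steps, Python scripts to look and compute and a tool call to move; the robot and the scene stay as the last step left them, time stands still between calls to the robot, and variables do not carry over. Pictures are saved under pics/ and viewed, and the job is handed in when it is done.

Besides the shell and the picture viewer there is one more tool, called after "Request:" in YAML: its name, and indented under it one key for each argument. play_rows: Moves the arm, as the interface text tells. Its arguments: {"type":"object","properties":{"motion":{"type":"array","items":{"type":"number"}}},"required":["motion"]}

```bash
mkdir -p pics; cat > h.py <<'E'
import numpy as np, cv2
from bench import arm
def cam(n):
    c=arm.camera_info(n); f=192/np.tan(np.radians(c["fovy"])/2)
    return f,c["cx"],c["cy"],c["k1"],np.array(c["R"]),np.array(c["t"])
def ray(n,uv):
    f,cx,cy,k1,R,t=cam(n)
    d=np.array([(uv[0]-cx)/f,(uv[1]-cy)/f]); u=d.copy()
    for _ in range(30): u=d/(1+k1*(u@u))
    return R.T@np.array([u[0],u[1],1]), -R.T@t
def atz(n,uv,z):
    d,o=ray(n,uv); return o+d*(z-o[2])/d[2]
def atdepth(n,uv,dep):
    d,o=ray(n,uv); return o+d*dep
def proj(n,X):
    f,cx,cy,k1,R,t=cam(n); p=R@np.array(X,float)+t; s=p[:2]/p[2]; s=s*(1+k1*(s@s)); return s*f+[cx,cy]
E
python3 - <<'E'
from h import *
for n in("scene","top"):
    im,d=arm.get_image(n); cv2.imwrite(f"pics/{n}0.png",im[:,:,::-1])
    np.save(f"{n}0.npy",d)
    print(n,[np.round(x,2) for x in cam(n)])
    for th in("register","bay_mouth","cover","cover_back","tab_pad","glass","roll","stamp"):
        r=arm.place_of(th,n)
        print(th,[(np.round(x["uv"],1),round(x["confidence"],2)) for x in r[:2]])
print(arm.read_state())
E
```

```text
scene [np.float64(413.52), np.float64(255.67), np.float64(190.56), np.float64(-0.06), array([[-0.1 ,  0.99, -0.02],
       [ 0.68,  0.06, -0.73],
       [-0.73, -0.09, -0.68]]), array([  62.02, -327.93, 1691.92])]
register [(array([224.6, 187.2]), 0.95)]
bay_mouth [(array([242.5, 171.3]), 0.74)]
cover [(array([241.1, 171.8]), 0.63)]
cover_back [(array([258.6, 170.1]), 0.93)]
tab_pad [(array([267.5, 167.2]), 0.41)]
glass [(array([152.8, 182.1]), 0.71)]
roll [(array([310., 180.]), 0.95)]
stamp [(array([181., 237.]), 0.76)]
top [np.float64(451.36), np.float64(250.69), np.float64(193.55), np.float64(-0.04), array([[ 0.02, -1.  ,  0.01],
       [-0.99, -0.02, -0.17],
       [ 0.17, -0.01, -0.99]]), array([  -1.94,  615.61, 1142.34])]
register [(array([295.8, 253.4]), 0.74)]
bay_mouth []
cover [(array([273. , 221.8]), 0.57)]
cover_back [(array([254.9, 220.9]), 0.84)]
tab_pad [(array([240. , 221.3]), 0.57)]
glass [(array([384.4, 252.5]), 0.56), (array([240.3, 220.6]), 0.56)]
roll [(array([195. , 271.5]), 0.92), (array([385. , 253.2]), 0.48)]
stamp [(array([329.6, 169.6]), 0.57)]
{'clock': 0.9, 'joints': array([ 1.56661625e+00,  3.84694727e-01,  7.89106511e-03, -1.48387772e-05,
       -1.19395600e+00, -2.58609098e-01]), 'joint_vel': array([-0.00013762, -0.00016442,  0.00030356,  0.00159763,  0.00079572,
       -0.00233022]), 'joint_efforts': array([ 5.71057194e-05, -3.92076981e+01,  1.88615620e+01,  4.19042900e+00,
       -3.58060470e-04, -5.58262471e-06]), 'position': array([162.32014511, 603.53915077, 231.30955306]), 'ee_rot': array([ 9.91379785e-01, -1.31019544e-01, -9.16914957e-06, -1.73105651e-05]), 'contact_force': array([ 0.81943537, -0.72276831,  0.35958133]), 'wrist_torque': array([ 0.01136416, -0.00951363, -0.03867334]), 'gripper_width': 85.62148211679485}
```

View pics/scene0.png

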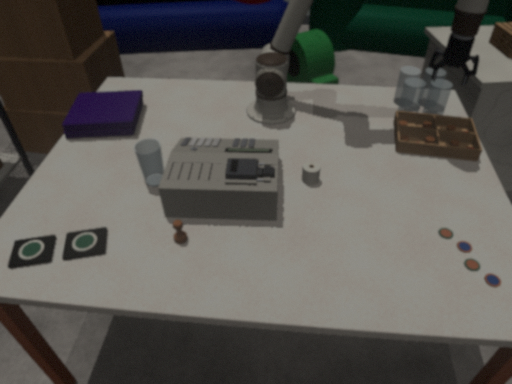

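View pics/top0.png

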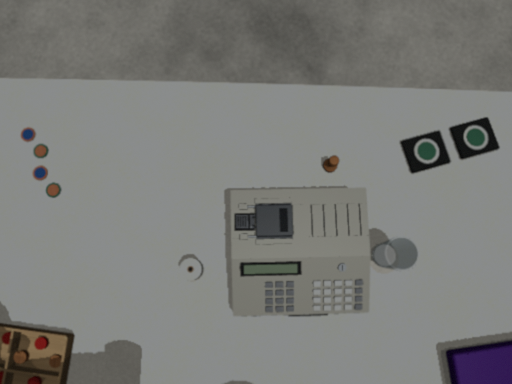

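```bash
python3 - <<'E'
from h import *
P=lambda n,uv,z:print(n,uv,z,np.round(atz(n,uv,z),1))
P("top",(240,221.2),132);P("scene",(267.5,167.2),132)
P("top",(254.9,220.9),134);P("scene",(258.6,170.1),134)
P("top",(273,221.8),120);P("scene",(241.1,171.8),120)
P("top",(295.8,253.4),0);P("scene",(224.6,187.2),0)
P("top",(384.4,252.5),0);P("scene",(152.8,182.1),0)
P("top",(195,271.5),0);P("scene",(310,180),0)
P("top",(329.6,169.6),0);P("scene",(181,237),0)
d=np.load("top0.npy")
for uv in [(300,221),(240,221),(273,221),(330,221),(330,250)]:
    print(uv,np.round(atdepth("top",uv,d[uv[1],uv[0]]),1))
E
```

```text
top (240, 221.2) 132 [532.9  37.4 132. ]
scene (267.5, 167.2) 132 [523.4  30.1 132. ]
top (254.9, 220.9) 134 [534.3   1.1 134. ]
scene (258.6, 170.1) 134 [541.3   5.6 134. ]
top (273, 221.8) 120 [534.6 -43.8 120. ]
scene (241.1, 171.8) 120 [536.8 -47.1 120. ]
top (295.8, 253.4) 0 [ 462.9 -113.6    0. ]
scene (224.6, 187.2) 0 [ 478.2 -114.3    0. ]
top (384.4, 252.5) 0 [ 470.4 -355.1    0. ]
scene (152.8, 182.1) 0 [ 473.8 -358.6    0. ]
top (195, 271.5) 0 [408.4 156.8   0. ]
scene (310, 180) 0 [418.6 163.3   0. ]
top (329.6, 169.6) 0 [ 697.4 -206.7    0. ]
scene (181, 237) 0 [ 702.  -206.7    0. ]
(300, 221) [ 538.3 -110.7  118.1]
(240, 221) [533.4  37.4 131.9]
(273, 221) [533.9 -42.4 144.4]
(330, 221) [ 540.1 -185.2  117.9]
(330, 250) [ 468.6 -184.8  117.9]
```

The top view shows the register at columns 230–369, rows 187–316. The cover is at (273,221), the tab at (241,221), the roll at (190,269), the glass at (385–400,253) and the stamp at (330,164). Next I'll work out the yaw.

```bash
python3 - <<'E'
from h import *
d=np.load("top0.npy")
pts=[]
for v in range(175,330):
  for u in range(220,380):
    if d[v,u]>0: pts.append(atdepth("top",(u,v),d[v,u]))
p=np.array(pts)
dk=p[(abs(p[:,2]-118.5)<4)]
print(len(dk), dk.min(0),dk.max(0))
r=cv2.minAreaRect(dk[:,:2].astype(np.float32)); print("deck",r)
a=p[p[:,2]>25]; print("all",cv2.minAreaRect(a[:,:2].astype(np.float32)))
c=p[p[:,2]>139]; print("cover",len(c),np.median(c[:,2]),cv2.minAreaRect(c[:,:2].astype(np.float32)))
t=p[(p[:,2]>127)&(p[:,1]>15)]; print("tab",len(t),np.median(t[:,2]),cv2.minAreaRect(t[:,:2].astype(np.float32)))
im=cv2.imread("pics/top0.png"); cv2.imwrite("pics/topz.png",cv2.resize(im[170:330,220:380],None,fx=3.7,fy=3.7,interpolation=2))
for n in("cover","tab_pad"):
  for q in arm.outline_of(n,"top")[:2]:
    ys,xs=np.nonzero(q["mask"]); w=np.array([atz("top",(x,y),144 if n=="cover" else 132)[:2] for x,y in zip(xs,ys)],np.float32)
    print(n,q["confidence"],q["extent"],cv2.minAreaRect(w))
E
```

```text
Traceback (most recent call last):
  File "h.py", line 14, in atdepth
    d,o=ray(n,uv); return o+d*dep
        ~~~^^^^^^
  File "h.py", line 7, in ray
    f,cx,cy,k1,R,t=cam(n)
                   ~~~^^^
  File "h.py", line 4, in cam
    c=arm.camera_info(n); f=192/np.tan(np.radians(c["fovy"])/2)
ValueError: time passes only in moves, steps and waits
```

```bash
sed -i 's/^def cam(n):/import functools\n@functools.lru_cache\ndef cam(n):/' h.py; python3 - <<'E'
from h import *
d=np.load("top0.npy")
pts=[]
for v in range(175,330):
  for u in range(220,380):
    if d[v,u]>0: pts.append(atdepth("top",(u,v),d[v,u]))
p=np.array(pts)
dk=p[(abs(p[:,2]-118.5)<4)]
print(len(dk), dk.min(0),dk.max(0))
r=cv2.minAreaRect(dk[:,:2].astype(np.float32)); print("deck",r)
a=p[p[:,2]>25]; print("all",cv2.minAreaRect(a[:,:2].astype(np.float32)))
c=p[p[:,2]>139]; print("cover",len(c),np.median(c[:,2]),cv2.minAreaRect(c[:,:2].astype(np.float32)))
t=p[(p[:,2]>127)&(p[:,1]>15)]; print("tab",len(t),np.median(t[:,2]),cv2.minAreaRect(t[:,:2].astype(np.float32)))
im=cv2.imread("pics/top0.png"); cv2.imwrite("pics/topz.png",cv2.resize(im[170:330,220:380],None,fx=3.7,fy=3.7,interpolation=2))
for n in("cover","tab_pad"):
  for q in arm.outline_of(n,"top")[:2]:
    ys,xs=np.nonzero(q["mask"]); w=np.array([atz("top",(x,y),144 if n=="cover" else 132)[:2] for x,y in zip(xs,ys)],np.float32)
    print(n,q["confidence"],q["extent"],cv2.minAreaRect(w))
print(arm.read_state()["clock"])
E
```

```text
7692 [ 405.99256788 -283.9350077   114.50537113] [627.53838773  64.65625374 122.49993026]
deck ((516.3421630859375, -110.39895629882812), (209.02503967285156, 341.8981018066406), 2.6456210613250732)
all ((463.191162109375, -136.8667449951172), (317.44793701171875, 390.156982421875), 2.5838005542755127)
cover 1148 144.48983573744954 ((536.8569946289062, -44.71571350097656), (75.72456359863281, 89.99574279785156), 2.982595205307007)
tab 242 131.65479134013435 ((525.6538696289062, 34.50263977050781), (32.78519058227539, 101.5948486328125), 87.78531646728516)
cover 0.6 [253.7, 200.6, 39.3, 39.4] ((536.669189453125, -40.25541687011719), (87.39201354980469, 97.21878814697266), 1.303141713142395)
tab_pad 0.54 [236.6, 217.0, 9.3, 10.7] ((533.5360107421875, 32.57773971557617), (29.3941707611084, 24.433700561523438), 1.372129201889038)
1.0
```

View pics/topz.png

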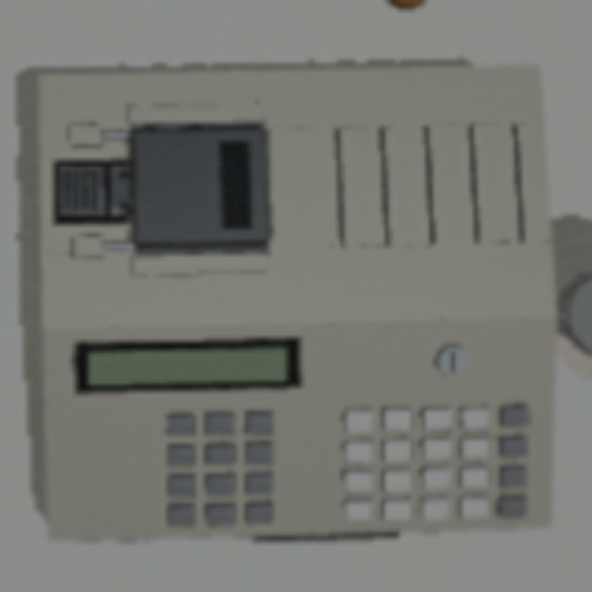

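The top-view depth gives a cover 75.7×90.0 mm with its top at 144.5, a yaw of about +2.9° and a register origin near (470,-113). That puts the tab pad near (533,34,132), which both cameras support to within about 4 mm. I'll approach with the fingers shut and turned 18°.

Request:
play_rows:
  motion: [0,3.3,-5,0,0,0,6,0,6.6,-10,0,0,0,12,0,9.8,-15,0,0,0,18,0,13,-20,0,0,0,18,0,16.3,-25,0,0,0,18]

```text
clock: 1.62
position: [326.1, 351.9, 231.7]
ee_rot: [1.0, 0.026, 0.0, -0.0]
contact_force: [0.5, 0.4, 0.9]
gripper_width: 0.2
```

Request:
play_rows:
  motion: [0,3.3,-5,0,0,0,0,0,6.6,-10,0,0,0,0,0,9.8,-15,0,0,0,0,0,13,-20,0,0,0,0,0,16.3,-25,0,0,0,0]

```text
clock: 2.25
position: [489.2, 101.8, 231.8]
ee_rot: [1.0, 0.026, 0.001, -0.0]
contact_force: [1.2, 0.6, 0.4]
gripper_width: -0.2
```

```bash
python3 - <<'E'
from h import *
s=arm.read_state(); print(s["clock"],s["position"],s["ee_rot"],s["gripper_width"],s["contact_force"],arm.grip_depth)
E
```

```text
2.25 [489.23589422 101.82076297 231.79922897] [ 9.99665488e-01  2.58559418e-02  5.70340793e-04 -2.38972704e-04] -0.21739633380314569 [1.22622767 0.59598069 0.41159543] 18.700000000000003
```

Request:
play_rows:
  motion: [0,2.2,-3.3,0,0,0,0,0,4.4,-6.6,0,0,0,0,0,4.4,-6.6,-4,0,0,0,0,4.4,-6.6,-8,0,0,0,0,4.4,-6.6,-8,0,0,0]

```text
clock: 2.88
position: [530.3, 36.7, 148.7]
ee_rot: [1.0, 0.025, -0.003, 0.001]
contact_force: [-0.2, 0.4, 0.8]
gripper_width: -0.1
```

```bash
python3 - <<'E'
from h import *
o=[]
for n in("scene","top"):
    im,d=arm.get_image(n); x,y=map(int,proj(n,[530,0,140])); print(n,x,y,proj(n,[533,36,152]))
    o.append(cv2.resize(im[y-50:y+50,x-66:x+67,::-1],(790,594),interpolation=2)); cv2.imwrite(f"pics/{n}1.png",o[-1])
E
```

```text
scene 257 165 [269.25982388 164.07377077]
top 255 222 [240.47543966 220.28938044]
```

View pics/scene1.png

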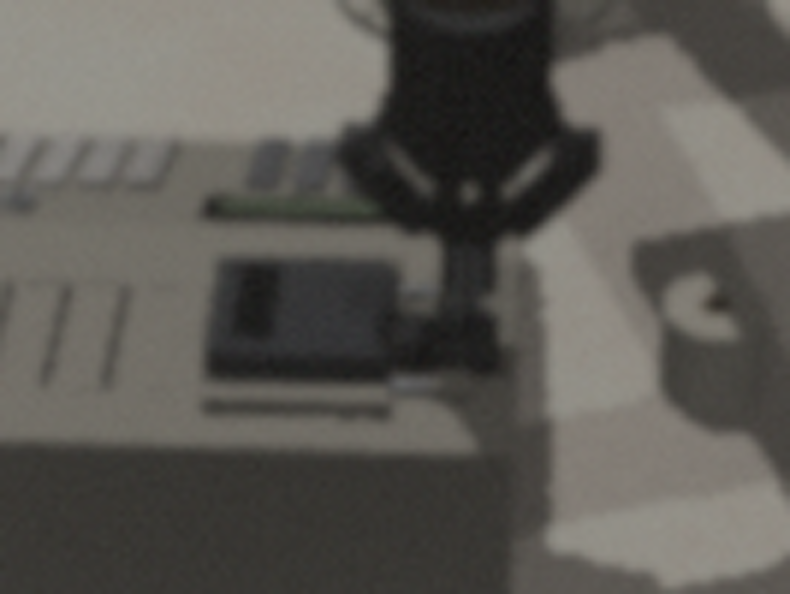

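View pics/top1.png

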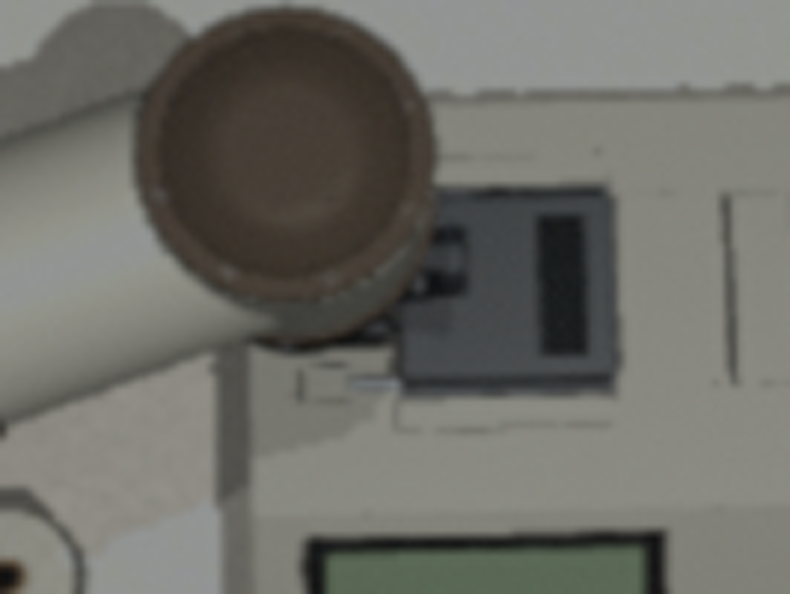

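The scene crop shows the shut fingertips directly over the tab pad (crop px 465,350), clear of the cover's back at about 395. I'll press in steps.

Request:
play_rows:
  motion: [0,0.2,0,-1,0,0,0,0,0.2,0,-1.5,0,0,0,0,0.2,0,-1.9,0,0,0,0,0.2,0,-1.9,0,0,0]

```text
clock: 3.48
position: [534.4, 37.6, 132.3]
ee_rot: [1.0, 0.026, 0.0, 0.0]
contact_force: [0.0, 0.6, -0.1]
gripper_width: 0.0
```

Request:
play_rows:
  motion: [0,-0.1,-0.2,-0.2,0,0,0,0,-0.1,-0.2,-0.4,0,0,0,0,-0.1,-0.2,-0.5,0,0,0,0,-0.1,-0.2,-0.6,0,0,0,0,-0.1,-0.2,-0.6,0,0,0]

```text
clock: 4.1
position: [534.1, 35.8, 126.6]
ee_rot: [1.0, 0.026, 0.001, -0.0]
contact_force: [2.5, 2.9, 3.3]
gripper_width: -0.3
```

```bash
python3 - <<'E'
from h import *
for n in("scene","top"):
    im,d=arm.get_image(n); x,y=map(int,proj(n,[530,0,140]))
    cv2.imwrite(f"pics/{n}2.png",cv2.resize(im[y-50:y+50,x-66:x+67,::-1],(790,594),interpolation=2))
s=arm.read_state();print(s["position"],s["contact_force"])
E
```

```text
[533.93395116  35.62900653 126.58269873] [2.14517596 1.87764417 3.92880882]
```

View pics/top2.png

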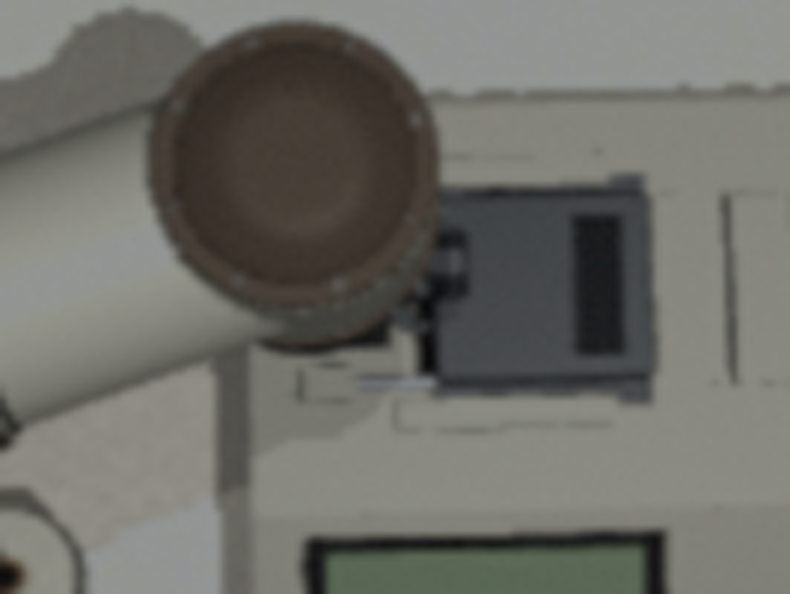

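The cover has sprung about 15 mm (right edge at crop column 610→650), with the pad pressed about 5.5 mm at 4 N. I'll lift off and move behind the cover.

Request:
play_rows:
  motion: [0,0,0,0.6,0,0,0,0,0,0,1.2,0,0,0,0,0,0,1.2,0,0,0,0,0.1,-1.2,1.2,0,0,0,0,0.1,-2.4,1.2,0,0,0]

```text
clock: 4.82
position: [533.9, 10.5, 137.9]
ee_rot: [1.0, 0.026, -0.001, 0.0]
contact_force: [0.4, 0.4, -0.3]
gripper_width: -0.1
```

Request:
play_rows:
  motion: [0,0.05,-1,0,0,0,0,0,0.1,-2,0,0,0,0,0,0.1,-2,-0.2,0,0,0,0,0.1,-2,-0.4,0,0,0,0,0.1,-2,-0.4,0,0,0]

```text
clock: 5.45
position: [535.5, -9.5, 137.3]
ee_rot: [1.0, 0.026, 0.0, 0.001]
contact_force: [-4.8, -2.5, 15.3]
gripper_width: -0.0
```

```bash
python3 - <<'E'
from h import *
for n in("scene","top"):
    im,d=arm.get_image(n); x,y=map(int,proj(n,[530,0,140]))
    cv2.imwrite(f"pics/{n}3.png",cv2.resize(im[y-50:y+50,x-66:x+67,::-1],(790,594),interpolation=2))
s=arm.read_state();print(s["position"],s["contact_force"])
E
```

```text
[535.50386966  -9.51648302 137.26741112] [-5.49200584 -3.03125676 14.76323679]
```

View pics/top3.png

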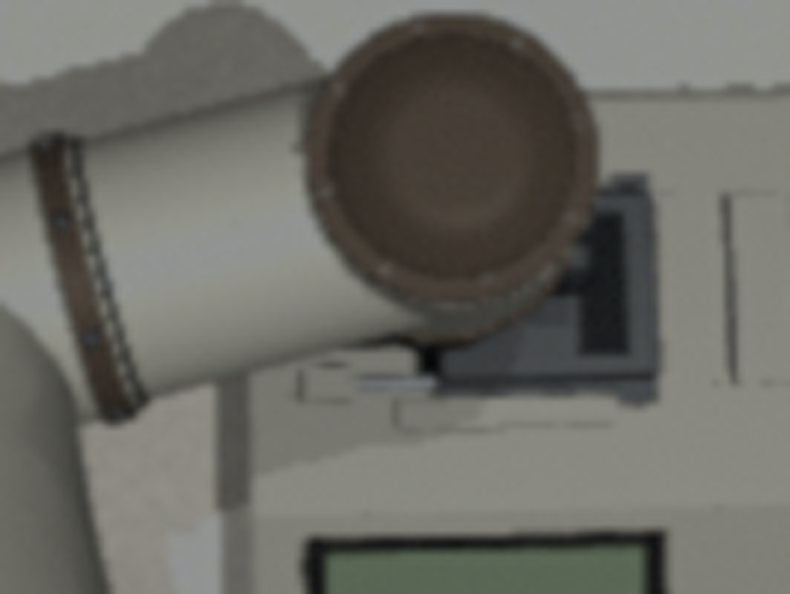

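View pics/scene3.png

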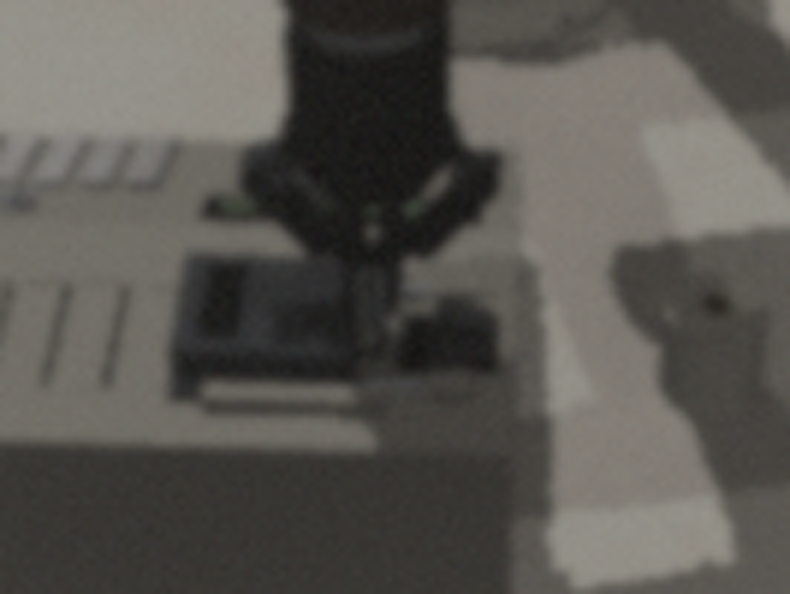

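```bash
python3 - <<'E'
from h import *
s=arm.read_state();print({k:np.round(v,3) for k,v in s.items()})
im,d=arm.get_image("top")
pts=np.array([[*atdepth("top",(u,v),d[v,u]),u,v] for v in range(200,245) for u in range(235,300) if d[v,u]>0])
c=pts[(pts[:,2]>139)&(pts[:,2]<150)&(pts[:,1]<-25)]
A=np.c_[c[:,:2]-[535,-60],np.ones(len(c))]; print(len(c),np.linalg.lstsq(A,c[:,2],rcond=None)[0],c.min(0),c.max(0))
im,d=arm.get_image("scene"); cv2.imwrite("pics/s4.png",cv2.resize(im[135:195,225:305,::-1],None,fx=9,fy=9,interpolation=2))
E
```

```text
{'clock': np.float64(5.55), 'joints': array([ 0.287,  0.324, -0.345,  0.003, -0.902,  1.335]), 'joint_vel': array([ 0.001, -0.001,  0.001, -0.001, -0.   , -0.   ]), 'joint_efforts': array([  1.251, -25.778,  14.245,   2.056,   1.69 ,   0.053]), 'position': array([535.504,  -9.516, 137.267]), 'ee_rot': array([1.   , 0.026, 0.   , 0.001]), 'contact_force': array([-5.492, -3.031, 14.763]), 'wrist_torque': array([-0.752,  1.488, -0.039]), 'gripper_width': np.float64(-0.073)}
590 [ 6.69269929e-03 -1.08134091e-02  1.45237837e+02] [ 499.77133901 -105.64776158  139.3878034   266.          204.        ] [576.7110705  -25.78992378 149.83376757 299.         235.        ]
```

View pics/s4.png

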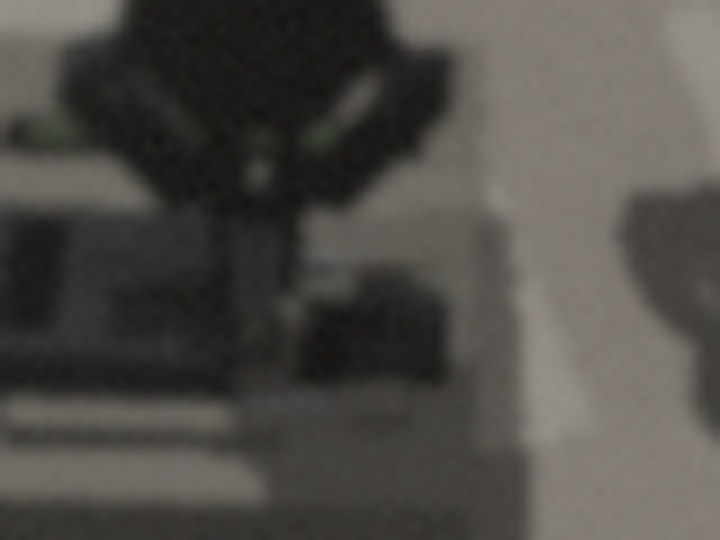

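The cover is flat, and it has moved about 3 mm with the tip against its back. Descent is blocked at tip z 137.3 with 15 N upward, as if a shoulder on the finger, about 7 mm above the tip, rests on the cover's top edge (144.5). I'll rise, back off, lower in the gap and then push.

Request:
play_rows:
  motion: [0,0,0,0.5,0,0,0,0,0,0,0.8,0,0,0,0,-0.05,1,0.8,0,0,0,0,-0.05,1,0.2,0,0,0,0,-0.05,1,0,0,0,0]

```text
clock: 6.28
position: [534.2, 1.7, 133.3]
ee_rot: [1.0, 0.026, -0.001, 0.0]
contact_force: [-0.3, 1.1, 0.2]
gripper_width: -0.1
```

```bash
python3 - <<'E'
from h import *
s=arm.read_state();print({k:np.round(s[k],2) for k in("position","contact_force","wrist_torque")})
E
```

```text
{'position': array([534.24,   1.7 , 133.25]), 'contact_force': array([-0.29,  1.07,  0.2 ]), 'wrist_torque': array([-0.01, -0.04, -0.05])}
```

Descent is free here. I'll lower 2 mm more and start pushing.

Request:
play_rows:
  motion: [0,0,0,-0.2,0,0,0,0,0.05,-0.7,-0.2,0,0,0,0,0.1,-1.4,-0.2,0,0,0,0,0.1,-2.1,-0.2,0,0,0,0,0.15,-2.8,-0.2,0,0,0]

```text
clock: 6.9
position: [536.3, -27.1, 132.3]
ee_rot: [1.0, 0.025, 0.0, -0.0]
contact_force: [0.3, 0.5, -1.2]
gripper_width: 0.1
```

```bash
python3 - <<'E'
from h import *
s=arm.read_state();print({k:np.round(s[k],2) for k in("position","contact_force","wrist_torque")})
for n in("scene","top"):
    im,d=arm.get_image(n); x,y=map(int,proj(n,[530,-20,140]))
    cv2.imwrite(f"pics/{n}5.png",cv2.resize(im[y-50:y+50,x-66:x+67,::-1],(790,594),interpolation=2))
c=np.array([atdepth("top",(u,v),d[v,u]) for v in range(195,245) for u in range(235,320) if d[v,u]>0])
c=c[(c[:,2]>138)&(c[:,2]<150)]
print(np.percentile(c,[1,99],axis=0))
E
```

```text
{'position': array([536.29, -27.11, 132.34]), 'contact_force': array([ 0.33,  0.48, -1.16]), 'wrist_torque': array([ 0.16,  0.  , -0.02])}
[[ 500.64893421 -129.64066046  139.95032246]
 [ 576.67918862  -45.10539384  148.99206791]]
```

View pics/scene5.png

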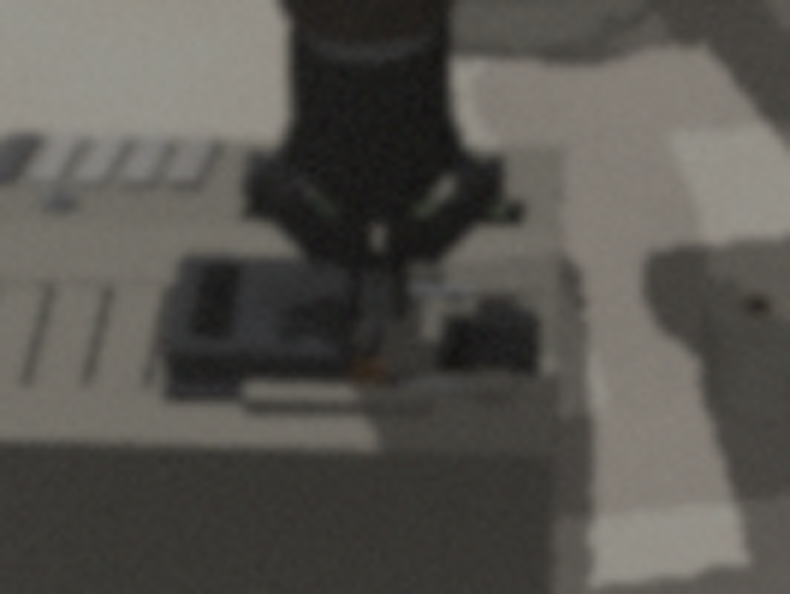

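The cover is following: its front edge is at world y -130, so its centre is at register y of about 24. It needs about 70 mm more.

Request:
play_rows:
  motion: [0,0.05,-1,0,0,0,0,0,0.1,-2,0,0,0,0,0,0.15,-3,0,0,0,0,0,0.2,-4,0,0,0,0,0,0.25,-5,0,0,0,0]

```text
clock: 7.62
position: [538.9, -77.2, 132.3]
ee_rot: [1.0, 0.026, 0.0, -0.0]
contact_force: [-0.7, 1.7, -0.2]
gripper_width: -0.0
```

Request:
play_rows:
  motion: [0,0.03,-0.6,0,0,0,0,0,0.06,-1.2,0,0,0,0,0,0.1,-1.8,0,0,0,0,0,0.1,-2.2,0,0,0,0,0,0.1,-2.4,0,0,0,0]

```text
clock: 8.25
position: [539.9, -100.7, 132.3]
ee_rot: [1.0, 0.026, 0.0, -0.0]
contact_force: [-0.5, 1.2, 0.9]
gripper_width: -0.1
```

```bash
python3 - <<'E'
from h import *
s=arm.read_state();print({k:np.round(s[k],2) for k in("position","contact_force","wrist_torque")})
for n in("scene","top"):
    im,d=arm.get_image(n); x,y=map(int,proj(n,[530,-60,140]))
    cv2.imwrite(f"pics/{n}6.png",cv2.resize(im[y-50:y+50,x-66:x+67,::-1],(790,594),interpolation=2))
c=np.array([atdepth("top",(u,v),d[v,u]) for v in range(195,245) for u in range(235,345) if d[v,u]>0])
c=c[(c[:,2]>138)&(c[:,2]<150)]
print(np.percentile(c,[1,99],axis=0))
E
```

```text
{'position': array([ 539.86, -100.68,  132.34]), 'contact_force': array([-0.45,  1.21,  0.86]), 'wrist_torque': array([ 0.38,  0.04, -0.02])}
[[ 504.49810026 -204.73541611  139.19973887]
 [ 552.35540221 -118.5551885   149.02334736]]
```

View pics/scene6.png

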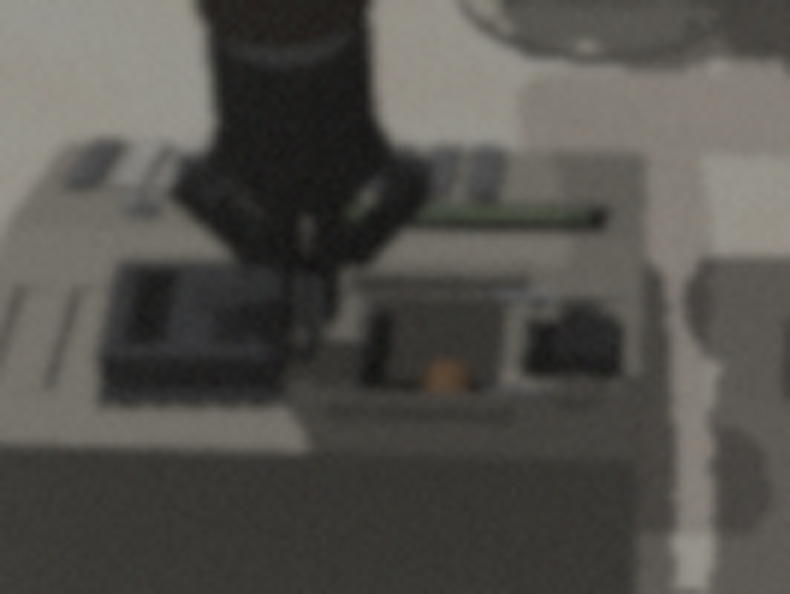

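The bay is fully open and the cover is flat at register y of about -50. I'll back off, rise clear and check.

Request:
play_rows:
  motion: [0,0,0.6,0,0,0,0,0,0,1.2,0,0,0,0,0,0,1.2,4,0,0,0,0,0,3,9,0,0,0,0,0,8,10,0,0,0]

```text
clock: 8.98
position: [541.7, -20.3, 236.3]
ee_rot: [1.0, 0.025, 0.004, -0.0]
contact_force: [0.4, 0.7, -0.6]
gripper_width: 0.0
```

Request:
play_rows:
  motion: [0,-2,5,0,0,0,0,0,-4,10,0,0,0,0,0,-6,15,0,0,0,0,0,-8,20,0,0,0,0,0,-8,20,0,0,0,0]

```text
clock: 9.6
position: [458.5, 182.6, 232.4]
ee_rot: [1.0, 0.029, 0.0, -0.0]
contact_force: [0.2, 0.3, 0.3]
gripper_width: 0.2
```

```bash
python3 - <<'E'
from h import *
s=arm.read_state();print({k:np.round(s[k],2) for k in("clock","position","contact_force")})
im,d=arm.get_image("top"); x,y=map(int,proj("top",[530,-80,140]))
cv2.imwrite("pics/top7.png",cv2.resize(im[y-50:y+50,x-66:x+67,::-1],(790,594),interpolation=2))
p=np.array([atdepth("top",(u,v),d[v,u]) for v in range(195,245) for u in range(230,345) if d[v,u]>0])
c=p[(p[:,2]>139)&(p[:,2]<150)&(p[:,1]<-80)]
r=cv2.minAreaRect(c[:,:2].astype(np.float32)); print(r,np.median(c[:,2]))
th=np.radians(2.9); X=np.array([np.cos(th),np.sin(th)]);Y=np.array([-X[1],X[0]]); q=np.array(r[0])-[470.2,-112.6]; print("reg xy",q@X,q@Y)
A=np.c_[c[:,:2]-r[0],np.ones(len(c))]; print(np.linalg.lstsq(A,c[:,2],rcond=None)[0])
t=p[(abs(p[:,0]-533)<10)&(abs(p[:,1]-34)<10)]; print("tab z",np.median(t[:,2]))
arm.get_image("scene")
for n in("glass","roll","stamp"):
  for cm in("scene","top"):
    print(n,cm,[np.round(o["uv"],1) for o in arm.place_of(n,cm)[:1]])
E
```

```text
{'clock': np.float64(9.6), 'position': array([458.51, 182.57, 232.44]), 'contact_force': array([0.2 , 0.33, 0.35])}
((543.9854125976562, -158.58834838867188), (76.16133880615234, 90.85118103027344), 4.2499799728393555) 144.39148803413286
reg xy 71.36423408484612 -49.66247469878558
[-3.02894176e-03 -1.14614591e-03  1.44385497e+02]
tab z 132.88552300478318
glass scene [array([151.1, 180.1])]
glass top [array([385.1, 253.8])]
roll scene [array([310.1, 181.4])]
roll top [array([194.8, 271.5])]
stamp scene [array([182. , 238.1])]
stamp top [array([331.5, 163.6])]
```

View pics/top7.png

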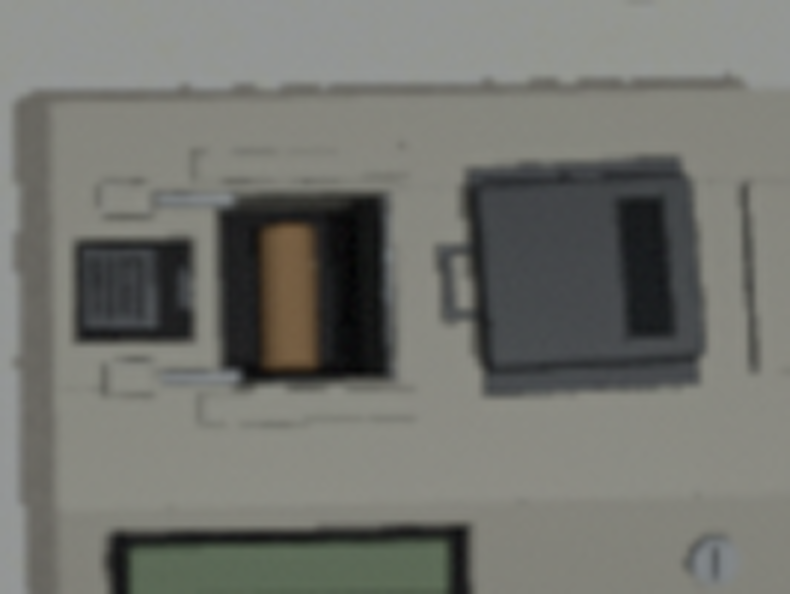

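The picture shows the bay (crop 225–390) fully open, the cover with its loop (440–705) well clear and flat, and the tab back up.

```bash
python3 -c "
from bench import arm
print(arm.job_done())"
```

```text
the job is handed in; nothing more can be done
None
```

The snap tab is pressed, the cover is pushed off the paper bay, and I handed the job in at about 10 s of the 42 s allowed. I got no verdict back.

**What I did:** I pressed the tab about 5.5 mm at about 4 N with the shut fingertips, and the cover sprang about 15 mm free. I then pushed it along -y, backed off and moved the arm clear.

**Last checks:**

| Check | Measured | Needed |
|---|---|---|
| Cover y (register frame) | about -50 mm | below -30 mm |
| Cover x (register frame) | about 71 mm | 30 to 110 mm |
| Cover top height | 144.4 mm (24 mm above the deck), tilt about 0.003 rad | flat within 0.06 rad and 4 mm |
| Tab pad height | 132.9 mm, so it is back up (132 mm unpressed) | within 2 mm of up |
| Contact force | about 0.5 N (noise level), robot clear | touching nothing |

**Bystanders:** The glass and roll were detected within about 2 pixels of where they started. For the stamp, the scene camera agreed to about 1 pixel, but the top camera's estimate was 6 pixels off. I put that down to detector noise: in the first top picture the stamp stood at the row now reported, and the arm never went near it.

**What went wrong on the way:**
- My first attempt to lower the finger behind the cover was blocked. It pressed down on the cover with about 15 N, probably a finger shoulder on the cover's top edge. I backed off, lowered in the gap and pushed normally from there.
- The cover ended about 1.3° rotated relative to the register.

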